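# Index the parts turntable to the step pulley

## Task

Turn the parts turntable by pushing the upright tabs on its rim, until the three-step pulley stands at the front, squarely in line behind the fixed steel arrow of the stand; let it come to rest there and draw back clear. Either way round will do, in as many pushes as needed. Do not touch or lift any of the parts standing on it, and leave everything else on the bench where it is.

Things in the scene. Friction and masses are not known exactly. Their poses are not given: they have to be found in the camera images.
- stand: Fixed dark steel base under the turntable, a 250 mm wide foot bolted to the bench. Origin on the bench surface, on the turntable's vertical axis. The front is the stand's own -x direction, where its arrow lies. Place and direction vary from run to run.
- arrow (a point): Tip of the bare steel arrow fixed to the stand's front: it lies flat outside the turntable, 160 to 240 mm from the axis, its head pointing in at the axis. The tip is 162 mm from the axis, the arrow's top 36 mm above the bench.
- turntable: Dark steel-coloured round plate, 300 mm diameter, 12 mm thick, about 0.9 kg, on the stand; turns either way about its vertical axis, more than a full turn. Origin on the axis at the plate's underside, 37 mm above the bench; top face 49 mm above it. Its yaw turns with the plate. Bearing friction: about 1.7 N at a tab turns it; it stops within a few degrees when pushing stops.
- push_tab (a point): Top middle of one of five equal bare steel push tabs on the plate's rim, at 0, 72, 144, 216 and 288 degrees from the plate's own x axis (this one at 0). Each is an upright radial blade from 126 to 160 mm from the axis, 8 mm thick, its top 30 mm above the plate's top face (79 mm above the bench), its outer 10 mm overhanging the plate's edge.
- post (a point): Foot of one of five equal steel posts on the plate, 10 mm diameter, 18 mm high, 85 mm from the axis, at 180, 252, 324, 36 and 108 degrees from the plate's own x axis (this one at 180), each midway between two push tabs. One loose part stands on each post.
- step_pulley: The part to bring to the front: bare steel, three round steps one on another, 62 mm, 46 mm and 28 mm in diameter, 20, 16 and 16 mm high (52 mm in all), the only part with three steps. It stands with 2 mm of play on one of the posts. Its origin is the centre of its underside, which rests on the plate around a post. Loose: not to be touched.
- flanged_hub: Bare steel part of two round steps, 62 mm diameter 20 mm high, then 32 mm diameter 20 mm high. Its origin is the centre of its underside, which rests on the plate around a post. Loose: not to be touched.
- bush: Bare steel plain cylinder, 36 mm diameter, 54 mm high. Its origin is the centre of its underside, which rests on the plate around a post. Loose: not to be touched.
- block: Bare steel square block, 44 x 44 x 38 mm. Its origin is the centre of its underside, which rests on the plate around a post. Loose: not to be touched.
- flat_disc: Bare steel flat disc, 60 mm diameter, 24 mm high. Its origin is the centre of its underside, which rests on the plate around a post. Loose: not to be touched.
- wrench: Loose wrench lying flat on the bench beside the stand on its left. Leave alone.
- bar: Loose dark square steel bar, 160 x 18 x 18 mm, lying on the bench beside the stand on its right. Leave alone.
- clamp_block: Loose dark steel clamp block with two holes, 60 x 40 x 25 mm, on the left of the bench. Leave alone.
- brush: Loose brush lying on the left of the bench. Leave alone.
- spacer: Loose steel ring, 56 mm diameter, 16 mm high, on the right of the bench. Leave alone.
- screwdriver: Loose screwdriver lying on the right of the bench. Leave alone.
- oil_can: Loose steel can, 60 mm diameter, 110 mm high, on the left. Leave alone.

How it is judged:
At the end, for the whole second after the job is handed in: The three-step pulley is at the front of the stand (on the arrow's side of the axis), its centre within 12 mm sideways of the line from the arrow to the axis; the turntable is at rest (below 0.05 rad/s) and all five parts sit down on their posts (no more than 4 mm off the plate) (y of step_pulley in the frame of stand between -0.012 and 0.012 m and x of step_pulley in the frame of stand below -0.06 m and angular speed of turntable below 0.05 rad/s and not (z of any of flat_disc, step_pulley, flanged_hub, bush, block in the frame of turntable above 0.016 m)); the robot touches nothing.
It fails at once if A part on the turntable is lifted more than 10 mm off the plate (z of any of flat_disc, step_pulley, flanged_hub, bush, block in the frame of turntable above 0.022 m).
It fails at once if The robot touches a part standing on the turntable (more than 1.5 N) (contact force between any of the fingers, the arm and flat_disc above 1.5 N or contact force between any of the fingers, the arm and step_pulley above 1.5 N or contact force between any of the fingers, the arm and flanged_hub above 1.5 N or contact force between any of the fingers, the arm and bush above 1.5 N or contact force between any of the fingers, the arm and block above 1.5 N).
It fails at once if One of the other loose things on the bench is moved more than 30 mm (distance of any of wrench, bar, clamp_block, brush, spacer, screwdriver, oil_can from where it was at the start of the episode above 0.03 m).
It also fails if it takes over 58 s, if anything falls off the work surface, if the arm or the gripper's body presses on something with over 40 N, if the wrist force passes 120 N, or if a joint passes its speed limit or range.

## Robot

A 6-joint arm with a two-finger parallel gripper is mounted at the origin on the work surface. World frame = base frame: x ahead of the robot, y to its left, z up, the work surface at z = 0. Lengths are in m, angles in rad, forces in N, time in s.
With the tool pointing down it reaches from about 0.4 to 0.825 m from the base axis. Payload 7 kg.
Tool frame: the origin (TCP) lies on the centre line of the jaws, within the pads' length; the fingertips stand 11 mm ahead of it and the grasp point (between the pads) lies 8 mm behind it; z points along the fingers, y is the direction in which the jaws open and shut (so a half turn about z gives the same grasp; the last joint's range is limited). The gripper opens to 88 mm and grips with 3 to 60 N. Pads are 19 mm wide; open, the fingers measure 130 mm over their backs; the gripper's body (78 mm by 193 mm) begins 47 mm behind the grasp point.
Start: joints at [1.548, 0.359, 0.012, 0, -1.224, -0.288], TCP at [0.206, 0.643, 0.217] pointing down, gripper open.
Joint ranges: [-3.07, 3.07], [-1.43, 2.12], [-1.02, 1.25], [-3.03, 1.67], [-3.05, -0], [-3.03, 3.03]. Speed limits (rad/s): [2.39, 2.39, 3.01, 3.14, 3.14, 3.14].

## Interface

Orientations are given as [roll, pitch, yaw] about the fixed x, y, z axes, in that order (R = Rz(yaw) Ry(pitch) Rx(roll)).
In Python, from station import * gives the robot as it stands.
- The arm moves only by the tool play_rows, never from a script. Its argument "targets" is a list of rows, each a list of 7 numbers: the turn, a rotation vector about the world's x, y, z in rad, then the shift along the world's x, y, z in m, then the opening, from 0 (shut) to 1 (fully open). A call has 1 to 12 rows; each row shifts and turns the pose as measured when the row begins; what a row does not reach is not made up. A row lasts 1/8 s, in which the tool goes at most 62.5 mm and 10.7 degrees, less where a joint would pass 70% of its speed; a pose out of reach is approached as far as the arm can. A call is refused whole if a number of a shift passes 0.0625 or a number of a turn 0.188, either way. A call with a gripper value outside its range is refused whole. The fingers move at their own pace and stop on an object; "grip_force" is the grip in N (left out, the last holds). Time passes only in rows, so rows that do not move let the fingers close. It gives the time, the measured TCP pose, the force and the opening at its end, in the units of the state.
- get_state(): the state, without advancing time (a new reading comes with each control period).
- grab_frame(name): name is "scene" or "side" or "wrist"; returns (picture, depth): 420x560x3 uint8, blue, green, red; 420x560 float32, m along the optical axis (not along the pixel's ray), 0 where there is no reading.
- camera_params(name): a dict with "camera_matrix" (3x3 intrinsics, pixels), "extrinsics" (4x4, takes a point from world to camera coordinates); the wrist camera has in their place "hand_eye" (4x4, takes a point from camera to tool coordinates, whose origin is the TCP and whose axes are the flange's). Camera axes: x right, y up, looking along -z (the intrinsics and any distortion apply to the point x, -y, -z); pixel columns grow to the right and rows downward; lengths in m; the calibration is good to about 2 mm. A picture is of the moment at which its call begins: read the wrist's pose just before it. camera_params takes no time and is no camera call.
- job_done(): hands the job in, once; it reports no verdict.
The state is a dict: "t": time; "q": joint angles; "qd": joint speeds; "joint_efforts": joint torques, N m; "eef_pos": TCP position; "ee_rot": TCP orientation; "force": force on the tool from outside, world axes, zero at the start; "moment": the same for the moment, N m; "width": finger opening in m.
Only numpy, scipy, OpenCV 4.12 (cv2) and the standard library are available. Lean on these libraries where they do the work, as an engineer would, in place of code of your own. Each camera call takes 0.05 s, during which the arm holds its last target.

## Working session

There is one attempt and no reset: what is moved stays moved. The work goes in short steps, Python scripts to look and compute and a tool call to move; the robot and the scene stay as the last step left them, time stands still between calls to the robot, and variables do not carry over. Pictures are saved under pics/ and viewed, and the job is handed in when it is done.

Besides the shell and the picture viewer there is one more tool, called after "Call:" as name([rows], argument=value, ...), one row to a line, values as JSON. play_rows: Moves the arm, as the interface text tells. Its arguments: {"type":"object","properties":{"targets":{"type":"array","items":{"type":"array","items":{"type":"number"}}},"grip_force":{"type":"number"}},"required":["targets"]}

```bash
mkdir -p pics; ls
python3 - <<'E'
from station import *
import cv2,numpy as np
s=get_state();print(s)
for n in ("scene","side","wrist"):
    p,d=grab_frame(n);cv2.imwrite(f"pics/{n}0.png",p);np.savez(f"pics/{n}0.npz",p=p,d=d)
    print(n,camera_params(n))
E
```

```text
pics
{'t': 0.0, 'q': array([ 1.54810810e+00,  3.59385029e-01,  1.10437984e-02, -3.46113949e-04,
       -1.22410197e+00, -2.88100272e-01]), 'qd': array([-0.00042876, -0.00050302,  0.00056683, -0.00172297, -0.00175602,
        0.0003648 ]), 'joint_efforts': array([-4.82042105e-04, -5.82721674e+01,  2.93047446e+01,  6.99722752e+00,
        6.70033711e-03, -1.58403782e-04]), 'eef_pos': array([0.20629535, 0.64216314, 0.21651808]), 'ee_rot': array([ 3.13992120e+00, -1.56015079e-04, -3.10906243e-01]), 'force': array([-0.29570645,  0.33664358, -0.22300709]), 'moment': array([ 0.02642067, -0.02470653, -0.01672682]), 'width': 0.08754547445014337}
scene {'camera_matrix': array([[389.12735802,   0.        , 276.68057113],
       [  0.        , 389.12735802, 207.33716533],
       [  0.        ,   0.        ,   1.        ]]), 'extrinsics': array([[ 0.2713315 ,  0.96230443,  0.01869224, -0.15475737],
       [-0.54185898,  0.13667429,  0.82928221,  0.24541929],
       [ 0.7954672 , -0.23513894,  0.55851734, -1.65933007],
       [ 0.        ,  0.        ,  0.        ,  1.        ]])}
side {'camera_ma
[... 254 characters left out ...]
36,  0.73050265,  0.62506966, -0.21280034],
       [-0.24128147, -0.57689204,  0.78037095, -1.26111432],
       [ 0.        ,  0.        ,  0.        ,  1.        ]])}
wrist {'camera_matrix': array([[306.18392562,   0.        , 276.43321324],
       [  0.        , 306.18392562, 207.24468041],
       [  0.        ,   0.        ,   1.        ]]), 'hand_eye': array([[-6.00971440e-04,  9.59128697e-01,  2.82969578e-01,
         7.66346145e-02],
       [ 9.99999446e-01,  3.31844892e-04,  9.99008974e-04,
         6.24236037e-04],
       [ 8.64276166e-04,  2.82970022e-01, -9.59128365e-01,
        -1.67943748e-01],
       [ 0.00000000e+00,  0.00000000e+00,  0.00000000e+00,
         1.00000000e+00]])}
```

View pics/scene0.png

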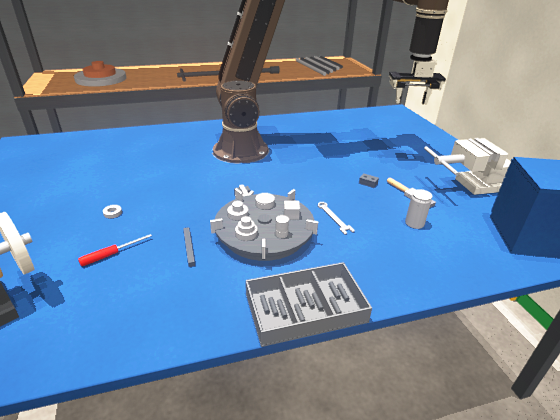

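View pics/side0.png

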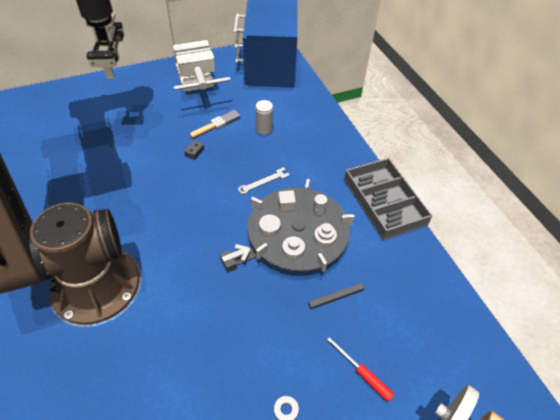

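View pics/wrist0.png

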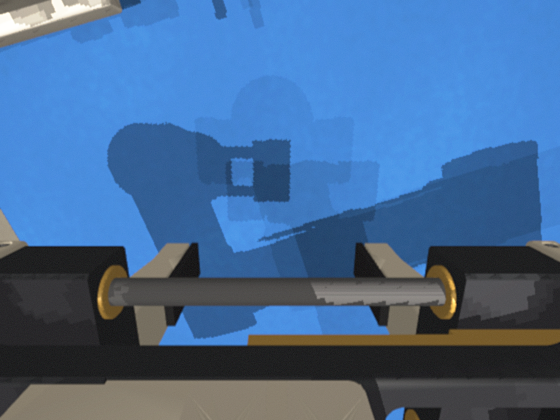

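The side view shows the arrow at about (238,255), the three-step pulley at (325,232), the hub at (293,245), the disc at (270,223), the block at (287,198) and the bush at (320,203). I'll zoom in and measure.

```bash
cat > h.py <<'E'
from station import *
import cv2,numpy as np
def ray(n,u,v,z):
    c=camera_params(n);K=c["camera_matrix"];E=c["extrinsics"]
    d=np.array([(u-K[0,2])/K[0,0],-(v-K[1,2])/K[1,1],-1.]);R=E[:3,:3];o=-R.T@E[:3,3];w=R.T@d
    return o+w*(z-o[2])/w[2]
def proj(n,P):
    c=camera_params(n);K=c["camera_matrix"];E=c["extrinsics"]
    p=E[:3,:3]@np.array(P)+E[:3,3]; return K[0,2]+K[0,0]*p[0]/-p[2],K[1,2]-K[1,1]*p[1]/-p[2]
def cloud(n,d):
    c=camera_params(n);K=c["camera_matrix"];E=c["extrinsics"]
    v,u=np.mgrid[:d.shape[0],:d.shape[1]]
    p=np.stack([(u-K[0,2])/K[0,0]*d,-(v-K[1,2])/K[1,1]*d,-d],-1)
    return (p-E[:3,3])@E[:3,:3]
E
python3 - <<'E'
from h import *
for n,(x0,y0,x1,y1) in {"side":(210,170,370,290),"scene":(195,175,335,280)}.items():
    p=np.load(f"pics/{n}0.npz")["p"];cv2.imwrite(f"pics/z{n}.png",cv2.resize(p[y0:y1,x0:x1],None,fx=5,fy=5,interpolation=cv2.INTER_CUBIC))
    d=np.load(f"pics/{n}0.npz")["d"];P=cloud(n,d)
    m=(P[...,2]>.041)&(P[...,2]<.054);m[:y0]=0;m[y1:]=0;m[:,:x0]=0;m[:,x1:]=0
    hsv=cv2.cvtColor(p,cv2.COLOR_BGR2HSV);m&=hsv[...,1]<110
    Q=P[m];print(n,m.sum(),Q[:,:2].min(0),Q[:,:2].max(0),np.median(Q[:,2]))
    # ellipse hull points -> plane z=.049 -> circle
    k=cv2.convexHull(np.argwhere(m)[:,::-1].astype(np.int32))
    W=np.array([ray(n,u,v,.049)[:2] for u,v in k[:,0]]);print(cv2.minEnclosingCircle(W.astype(np.float32)))
E
```

```text
side 4811 [ 0.35349154 -0.2054228 ] [0.85697723 0.11003918] 0.04980735235992669
((0.598461925983429, 0.007317900657653809), 0.2615453898906708)
scene 3519 [ 0.43590523 -0.20347221] [0.85274914 0.10378672] 0.04895163880288661
((0.6458350419998169, -0.04109856113791466), 0.22076454758644104)
```

View pics/zside.png

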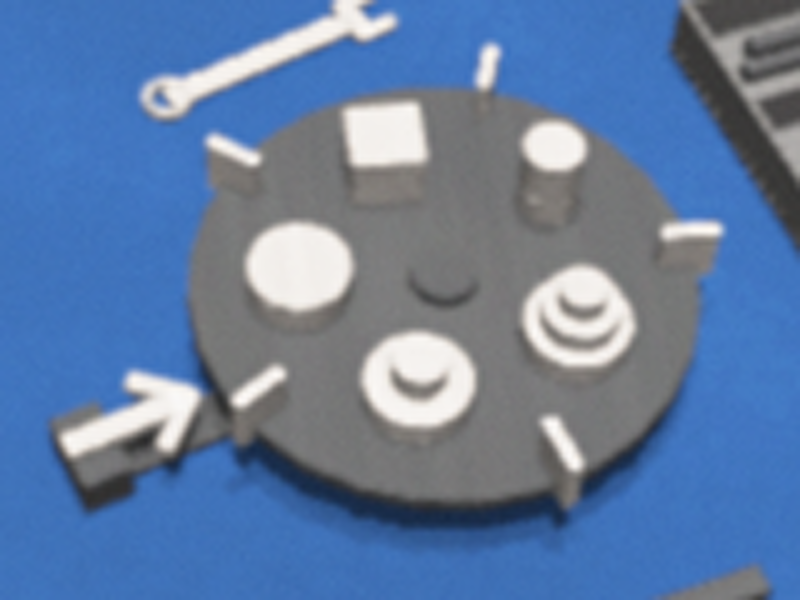

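View pics/zscene.png

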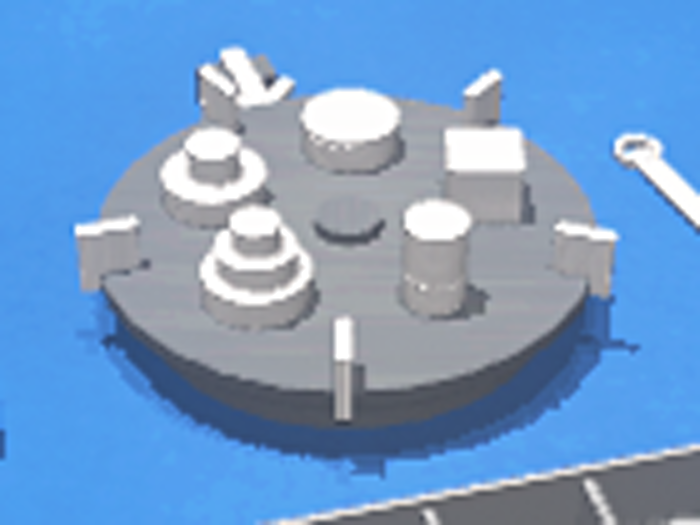

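Run:
```python
from h import *
S=lambda u,v,z:ray("side",(u+.5)/5-.5+210,(v+.5)/5-.5+170,z)[:2]
C=lambda u,v,z:ray("scene",(u+.5)/5-.5+195,(v+.5)/5-.5+175,z)[:2]
for f,T,A,PU in ((S,[(235,150),(489,68),(691,229),(563,446),(259,387)],[(202,390),(68,445)],[((582,290),.101)]),
             (C,[(484,82),(586,230),(344,338),(107,228),(222,85)],[(255,103),(230,55)],[((256,222),.101)])):
    W=np.array([f(*t,.079) for t in T]);c=W.mean(0);r=W-c
    # least squares circle/angles
    a=np.degrees(np.arctan2(r[:,1],r[:,0]));print("c",c,"r",np.hypot(*r.T),"a",a,(a-a[0])%360)
    b=[f(*t,.036) for t in A];print("arrow",b,[np.degrees(np.arctan2(*(x-c)[::-1])) for x in b],np.degrees(np.arctan2(*(b[0]-b[1])[::-1])),np.hypot(*(b[0]-c)))
    for q,z in PU: x=f(*q,z)-c;print("pulley",x+c,np.degrees(np.arctan2(x[1],x[0])),np.hypot(*x))
```

```text
c [ 0.58536392 -0.04436913] r [0.14302192 0.14251549 0.14256928 0.14420609 0.14294832] a [ 128.32706472   56.46726111  -14.78360931  -87.67972103 -159.30032793] [  0.         288.14019639 216.88932597 143.99321425  72.37260735]
arrow [array([ 0.43033834, -0.05828367]), array([ 0.34838188, -0.06644332])] [np.float64(-174.87108107757828), np.float64(-174.678418939348)] 5.685679826451907 0.1556487912500267
pulley [ 0.63631168 -0.11176684] -52.91337423137125 0.08448742790701397
c [ 0.58652175 -0.04320403] r [0.14414234 0.14157666 0.14094054 0.14324351 0.13756569] a [ 129.32269384   57.48931737  -15.40155555  -87.05214685 -158.50265802] [  0.         288.16662353 215.27575061 143.62515932  72.17464815]
arrow [array([ 0.41730334, -0.06478353]), array([ 0.352275  , -0.06859798])] [np.float64(-172.7326072243199), np.float64(-173.81290811886603)] 3.3570184553521445 0.17058882627506575
pulley [ 0.63900736 -0.10946371] -51.61655782132381 0.08452859801181808
```

Call:
play_rows([
  [0,0,-0.13,0.036,-0.045,0,0],
  [0,0,-0.13,0.036,-0.045,0,0],
  [0,0,-0.13,0.036,-0.045,0,0],
  [0,0,-0.13,0.036,-0.045,0,0],
  [0,0,-0.13,0.036,-0.045,0,0],
  [0,0,-0.13,0.036,-0.045,0,0],
  [0,0,-0.13,0.036,-0.045,0,0],
  [0,0,-0.13,0.036,-0.045,0,0],
  [0,0,-0.13,0.036,-0.045,0,0],
  [0,0,-0.13,0.036,-0.045,0,0],
], grip_force=20)

```text
t: 1.4
eef_pos: [0.5717, 0.1793, 0.214]
ee_rot: [3.137, -0.001, -1.645]
force: [0.7, 0.4, 0.0]
width: 0.0003
```

Call:
play_rows([
  [0,0,-0.1,0.022,-0.028,0,0],
  [0,0,-0.1,0.022,-0.028,0,0],
  [0,0,-0.08,0.022,-0.028,0,0],
  [0,0,0,0,0,-0.03,0],
  [0,0,0,0,0,0,0],
])

```text
t: 2.02
eef_pos: [0.641, 0.0874, 0.1814]
ee_rot: [3.135, -0.003, -1.944]
force: [-0.5, -0.1, 0.3]
width: 0.0007
```

Run:
```python
from h import *
s=get_state();print(s["eef_pos"],s["ee_rot"],s["q"],s["t"])
for n,(x0,y0,x1,y1) in {"side":(210,120,370,240),"scene":(195,130,355,250)}.items():
    p,d=grab_frame(n);cv2.imwrite(f"pics/a{n}.png",cv2.resize(p[y0:y1,x0:x1],None,fx=5,fy=5,interpolation=cv2.INTER_CUBIC))
```

```text
[0.64095837 0.08737788 0.18139718] [ 3.13504774 -0.00315855 -1.94352809] [ 0.4349146   0.34098999 -0.09729873 -0.00280354 -1.1393155  -0.80647554] 2.025
```

View pics/aside.png

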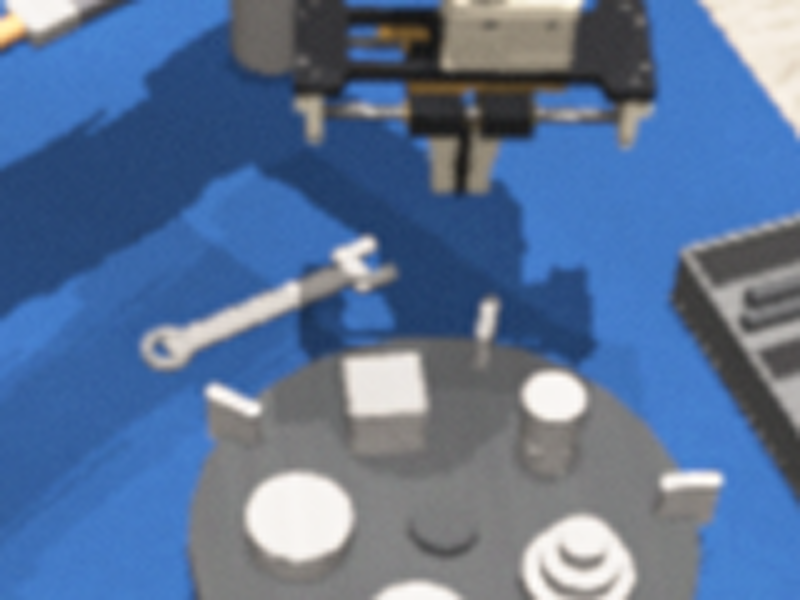

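View pics/ascene.png

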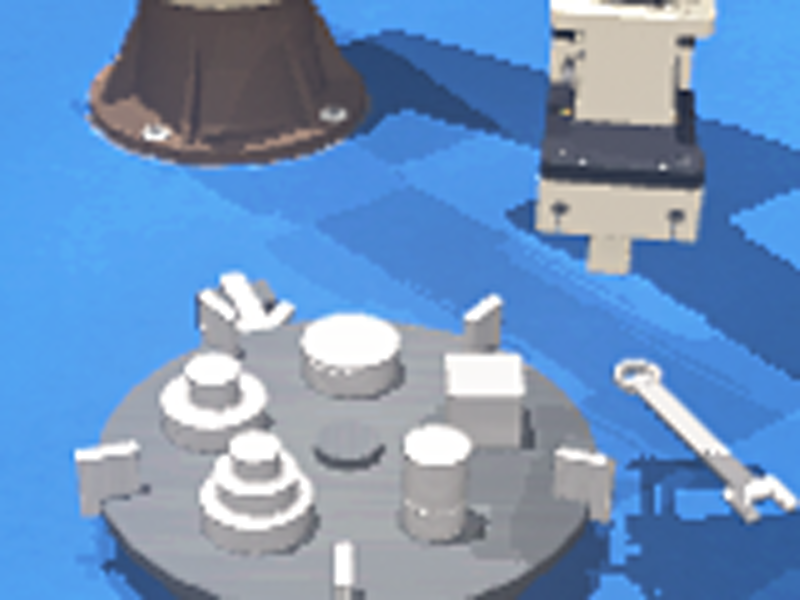

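Run:
```python
from h import *
s=get_state();t=s["eef_pos"];yaw=s["ee_rot"][2];ex=np.array([np.cos(yaw),np.sin(yaw)]);ey=np.array([ex[1],-ex[0]])
for n in("side","scene"):
    p,d=grab_frame(n);P=cloud(n,d);m=(d>0)&(np.linalg.norm(P-t,axis=-1)<.2)&(P[...,2]>.13);Q=P[m]
    a=(Q[:,:2]-t[:2])@ex;b=(Q[:,:2]-t[:2])@ey;z=Q[:,2]-t[2]
    print(n)
    for lo,hi in((-.015,.05),(.05,.06),(.06,.075),(.075,.1)):
        k=(z>lo)&(z<hi);
        if k.sum()>5:print(lo,hi,k.sum(),np.percentile(a[k],[2,98]),np.percentile(b[k],[2,98]))
    k=(abs(b)>.03);print("min z wide",np.percentile(z[k],[0,1,5]))
```

```text
side
-0.015 0.05 117 [0.0061222  0.01497877] [-0.0182379   0.01490063]
0.05 0.06 19 [0.00190733 0.01484984] [-0.02070189  0.01180143]
0.06 0.075 6 [-0.00572435  0.0332964 ] [-0.00647066  0.07607947]
0.075 0.1 381 [-0.02552146  0.04193438] [-0.08669558  0.0827064 ]
min z wide [0.07433539 0.08256217 0.0894784 ]
scene
-0.015 0.05 62 [-0.01067956  0.01028229] [-0.02041454 -0.01477846]
0.075 0.1 394 [-0.03807474  0.03808865] [-0.09405013  0.08163936]
min z wide [0.07488641 0.07710064 0.08140895]
```

Call:
play_rows([
  [0,0,0.04,-0.006,0.01,-0.02,0],
  [0,0,0,0,0,-0.03,0],
  [0,0,0,0,0,-0.03,0],
  [0,0,0,0,0,-0.02,0],
  [0,0,0,0,0,-0.008,0],
  [0,0,0,0,0,0,0],
])

```text
t: 2.98
eef_pos: [0.6401, 0.104, 0.0838]
ee_rot: [-3.132, 0.01, -1.893]
force: [0.8, 0.1, 1.1]
width: 0.0006
```

Call:
play_rows([
  [0,0,0,-0.004,-0.007,-0.006,0],
  [0,0,0,0,0,-0.005,0],
  [0,0,0,0,0,0,0],
])

```text
t: 3.35
eef_pos: [0.6371, 0.097, 0.0746]
ee_rot: [-3.129, 0.012, -1.893]
force: [-0.0, -0.8, 0.5]
width: 0.0003
```

Run:
```python
from h import *
s=get_state();print(s["eef_pos"],s["ee_rot"],s["t"])
p,d=grab_frame("side");cv2.imwrite("pics/b.png",cv2.resize(p[170:290,210:370],None,fx=5,fy=5,interpolation=cv2.INTER_CUBIC))
```

```text
[0.6370561  0.09703487 0.07464519] [-3.12880193  0.01185279 -1.89279812] 3.35
```

View pics/b.png

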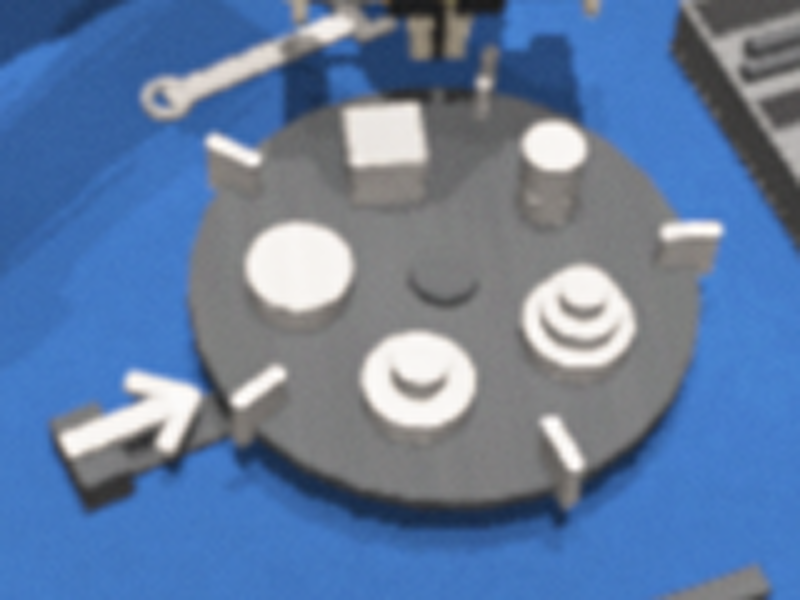

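Call:
play_rows([
  [0,0,-0.07,0.0096,-0.0039,-0.001,0],
  [0,0,-0.07,0.0093,-0.0045,-0.001,0],
  [0,0,-0.07,0.0089,-0.0051,-0.001,0],
  [0,0,-0.07,0.0085,-0.0058,0,0],
  [0,0,-0.07,0.0081,-0.0063,0,0],
  [0,0,-0.07,0.0077,-0.0069,0,0],
])

```text
t: 4.15
eef_pos: [0.6918, 0.0644, 0.0736]
ee_rot: [-3.127, 0.014, -2.325]
force: [0.4, -0.2, -0.1]
width: 0.0003
```

```bash
cat > w.py <<'E'
from h import *
def where():
    s=get_state();r=s["eef_pos"][:2]-[.586,-.044]
    print("t",s["t"],"r",np.hypot(*r),"phi",np.degrees(np.arctan2(r[1],r[0])),"z",s["eef_pos"][2],"yaw-180",np.degrees(s["ee_rot"][2])+180,s["ee_rot"][:2],s["force"],s["q"][5])
E
python3 -c "from w import *;where()"
```

```text
t 4.15 r 0.15146541043490314 phi 45.698889266720315 z 0.07364979974238757 yaw-180 46.80437787214416 [-3.12675624  0.01382423] [ 0.39893293 -0.17576924 -0.05107522] -1.1364537125988283
```

Call:
play_rows([
  [0,0,-0.07,0.0067,-0.0077,-0.001,0],
  [0,0,-0.07,0.0062,-0.0082,-0.001,0],
  [0,0,-0.07,0.0056,-0.0087,-0.001,0],
  [0,0,-0.07,0.005,-0.009,0,0],
  [0,0,-0.07,0.0044,-0.0093,0,0],
  [0,0,-0.07,0.0037,-0.0096,0,0],
  [0,0,-0.07,0.003,-0.0098,0,0],
  [0,0,-0.07,0.0023,-0.01,0,0],
])

```text
t: 5.15
eef_pos: [0.7319, -0.0099, 0.072]
ee_rot: [-3.126, 0.016, -2.904]
force: [-0.5, -0.5, 0.5]
width: 0.0005
```

Run:
```python
from w import *
where()
p,d=grab_frame("side");cv2.imwrite("pics/c.png",cv2.resize(p[170:290,210:370],None,fx=5,fy=5,interpolation=cv2.INTER_CUBIC))
```

```text
t 5.15 r 0.1498484918749372 phi 13.141395309550902 z 0.072011384951624 yaw-180 13.640737426759216 [-3.12562722  0.01596661] [-0.51182117 -0.4884726   0.47048263] -1.6044608960761026
```

View pics/c.png

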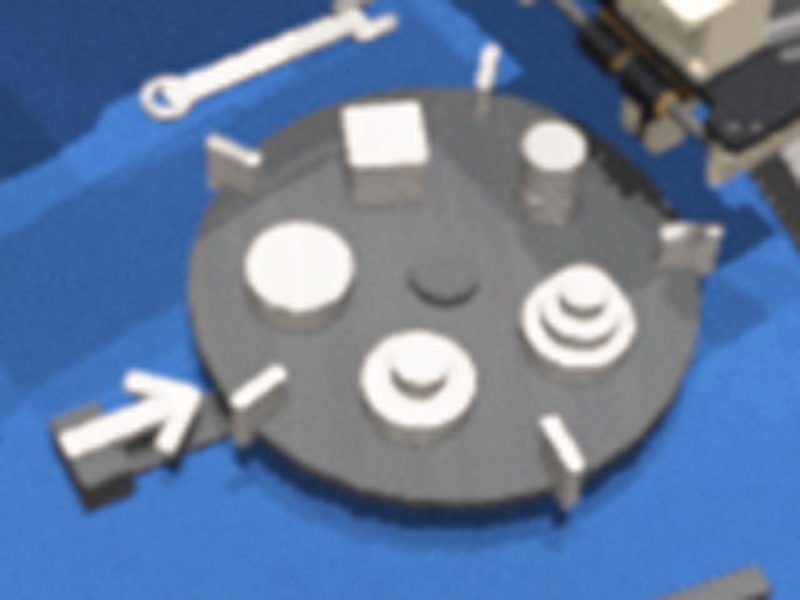

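Run:
```python
from w import *
s=get_state();t=s["eef_pos"]
R=cv2.Rodrigues(np.zeros(3))[0]
for n in("side","scene"):
    tip=t-[0,0,.011]
    print(n,proj(n,t),proj(n,tip), "zoom",(np.array(proj(n,tip))-[210,170])*5)
    p,d=grab_frame(n);P=cloud(n,d);m=(d>0)&(np.linalg.norm(P[...,:2]-t[:2],axis=-1)<.06)
    for z in np.arange(.05,.2,.01):
        k=m&(P[...,2]>z)&(P[...,2]<z+.01);Q=P[k]
        if k.sum():print(z,k.sum(),Q.mean(0)-t)
    u,v=map(int,proj(n,t));cv2.imwrite(f"pics/d{n}.png",cv2.resize(p[v-60:v+60,u-80:u+80],None,fx=5,fy=5,interpolation=cv2.INTER_CUBIC))
```

```text
side (np.float64(339.514786233558), np.float64(198.78880401966768)) (np.float64(339.0573014339911), np.float64(201.12157384158394)) zoom [645.28650717 155.60786921]
0.05 126 [-0.02424394 -0.01440116 -0.02020321]
0.060000000000000005 2 [-0.0553113  -0.01700747 -0.00700675]
0.07 1 [-0.05653007 -0.01761619  0.00136248]
0.08000000000000002 13 [-0.01245051 -0.00799954  0.01443055]
0.09000000000000001 30 [-0.00538215 -0.00953494  0.02311972]
0.1 45 [-0.02913627 -0.00530796  0.03160148]
0.11000000000000001 10 [-0.00403632 -0.01380042  0.04177258]
0.12000000000000001 3 [-0.00649066 -0.02281758  0.05295293]
0.14 4 [-0.00759695 -0.03672153  0.0755859 ]
0.15000000000000002 41 [-0.03329227 -0.01138218  0.08433021]
0.16000000000000003 107 [-0.03044283 -0.01213293  0.09380046]
0.17000000000000004 103 [-0.02864465 -0.0098683   0.10091832]
0.18000000000000005 92 [-0.01931828 -0.01029428  0.11409224]
0.19 115 [-0.00700595 -0.03129902  0.122566  ]
0.2 75 [-0.00884738 -0.03351547  0.13306597]
scene (np.float64(289.6798135113202), np.float64(242.35304088675986)) (np.float64(289.5261394735656), np.float6
[... 217 characters left out ...]
0000000000002 32 [-0.00513451 -0.00294387  0.01389571]
0.09000000000000001 49 [ 0.00410383 -0.0036083   0.02301648]
0.1 44 [ 0.00882406 -0.00239761  0.03266579]
0.11000000000000001 50 [ 0.00901926 -0.00097611  0.04353569]
0.12000000000000001 42 [ 0.00870726 -0.00239604  0.05262741]
0.13 5 [ 0.00914051 -0.00320368  0.06011598]
0.14 7 [ 0.00145257 -0.03356268  0.07490228]
0.15000000000000002 80 [0.03109307 0.00026558 0.08399445]
0.16000000000000003 157 [0.03067167 0.0042614  0.09329825]
0.17000000000000004 152 [0.02540194 0.00653622 0.10092241]
0.18000000000000005 165 [0.01731525 0.00879201 0.11402473]
0.19 168 [ 0.01930087 -0.0256768   0.12225729]
0.2 131 [ 0.01861966 -0.01967811  0.13255857]
```

View pics/dside.png

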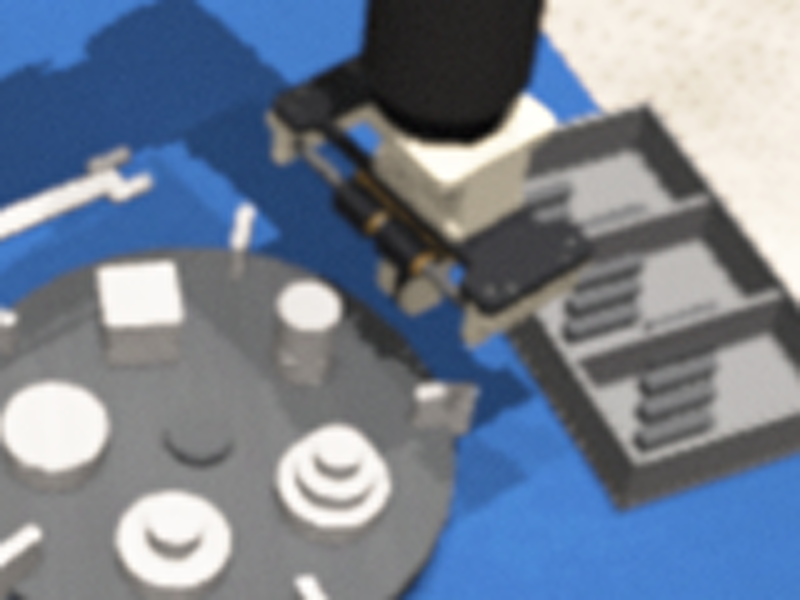

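View pics/dscene.png

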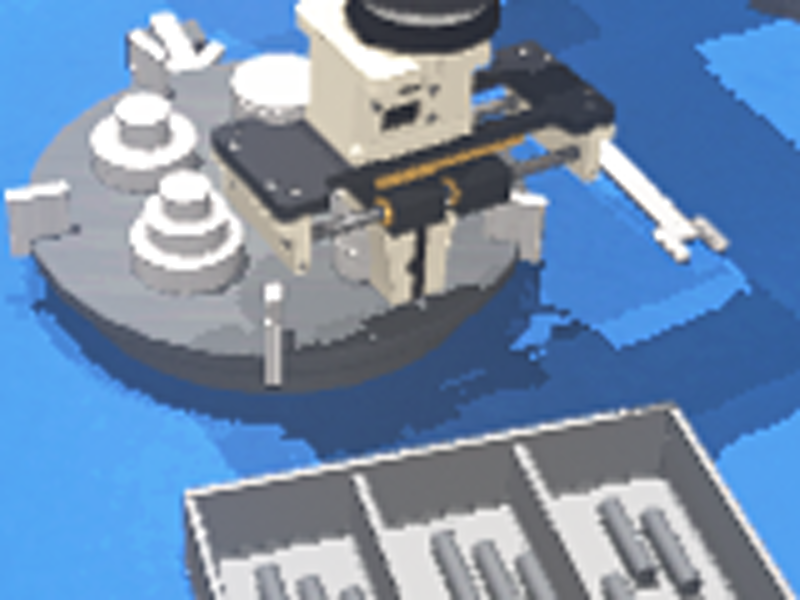

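Run:
```python
from w import *
t=np.array([.2063,.6422,.2165])
for n in("side","scene"):
    z=np.load(f"pics/{n}0.npz");P=cloud(n,z["d"]);m=(z["d"]>0)&(np.linalg.norm(P[...,:2]-t[:2],axis=-1)<.07)&(P[...,2]>.15)
    q=np.sort(P[m][:,2]);print(n,q[:8],q[:40:10])
# table checks: bench level, plate, pulley top by each camera
for n in("side","scene"):
    z=np.load(f"pics/{n}0.npz");P=cloud(n,z["d"]);
    for nm,c,r in(("bench",(.5,.2),.02),("plate",(.63,-.044),.01),("pulley",(.638,-.1105),.008)):
        k=(z["d"]>0)&(np.linalg.norm(P[...,:2]-c,axis=-1)<r);print(n,nm,k.sum(),np.percentile(P[k][:,2],[10,50,90]) if k.any() else 0)
```

```text
side [0.2267784  0.229098   0.2306325  0.23147521 0.23179635 0.23205641
 0.23233306 0.2326938 ] [0.2267784  0.23466818 0.23698527 0.24105284]
scene [0.22511098 0.22588605 0.22596712 0.2262004  0.22682175 0.22708203
 0.22749248 0.22873296] [0.22511098 0.22935916 0.23328463 0.23614159]
side bench 79 [0.00021455 0.00363176 0.00937313]
side plate 27 [0.04707826 0.04913198 0.05210772]
side pulley 23 [0.09950063 0.10199175 0.10353544]
scene bench 103 [-0.75271341 -0.00224402  0.00592055]
scene plate 41 [-0.75253217  0.0477489   0.04991148]
scene pulley 25 [-0.75289739  0.09968806  0.10248223]
```

The table hasn't moved. The depth clouds show the real fingertips about 20 mm higher than the pose reading implies, so they passed just over the tab. I'll go back to the start of the push and run it about 20 mm lower.

Call:
play_rows([
  [0,0,0,0,0,0.04,0],
  [0,0,0.1,0,0.01,0.03,0],
  [0,0,0.1,-0.01,0.012,0,0],
  [0,0,0.1,-0.011,0.012,0,0],
  [0,0,0.1,-0.011,0.012,0,0],
  [0,0,0.1,-0.011,0.012,0,0],
  [0,0,0.1,-0.011,0.012,0,0],
  [0,0,0.1,-0.011,0.012,0,0],
  [0,0,0.1,-0.012,0.01,0,0],
  [0,0,0.1,-0.012,0.01,0,0],
  [0,0,0.1,-0.012,0.007,0,0],
])

```text
t: 6.68
eef_pos: [0.6267, 0.1075, 0.1453]
ee_rot: [-3.123, 0.018, -1.844]
force: [-0.4, -0.5, 0.5]
width: 0.0004
```

```bash
python3 -c "from w import *;where()"
```

```text
t 6.675 r 0.1568893312568365 phi 74.9604529214381 z 0.1452967119465753 yaw-180 74.33880434512734 [-3.12331563  0.01750189] [-0.41880425 -0.45180868  0.51974118] -0.7493588778481742
```

Call:
play_rows([
  [0,0,-0.04,0.004,-0.008,-0.03,0],
  [0,0,0,0,0,-0.03,0],
  [0,0,0,0,0,-0.02,0],
  [0,0,0,0,0,-0.01,0],
  [0,0,0,0,0,0,0],
])

```text
t: 7.3
eef_pos: [0.6304, 0.1029, 0.0557]
ee_rot: [-3.12, 0.021, -1.872]
force: [-0.2, 1.0, 0.1]
width: 0.0003
```

```bash
python3 -c "from w import *;where()"
```

```text
t 7.3 r 0.15341713211726343 phi 73.1817405635885 z 0.055657811253867095 yaw-180 72.75333107319868 [-3.1196887  0.0207095] [-0.17547088  0.99490144  0.06944439] -0.7684637640204671
```

Call:
play_rows([
  [0,0,-0.07,0.0096,-0.0041,-0.001,0],
  [0,0,-0.07,0.0094,-0.0048,-0.001,0],
  [0,0,-0.07,0.0091,-0.0054,-0.001,0],
  [0,0,-0.07,0.0086,-0.006,0,0],
])

```text
t: 7.8
eef_pos: [0.669, 0.0843, 0.0568]
ee_rot: [-3.117, 0.024, -2.156]
force: [-1.6, 1.6, -1.2]
width: 0.0005
```

```bash
cat >> w.py <<'E'
from scipy.spatial.transform import Rotation as Ro
def fix():
    s=get_state();e=s["ee_rot"];R=Ro.from_euler("xyz",e);D=Ro.from_euler("xyz",[np.pi,0,e[2]]);print("tiltfix",(D*R.inv()).as_rotvec())
def look(f):
    p,d=grab_frame("side");cv2.imwrite(f,cv2.resize(p[170:290,210:370],None,fx=5,fy=5,interpolation=cv2.INTER_CUBIC))
E
python3 -c "
from w import *
where();fix();look('pics/e.png')"
```

```text
t 7.8 r 0.15276899187836196 phi 57.09196584206423 z 0.05682695941657458 yaw-180 56.46006102289968 [-3.11730643  0.02426817] [-1.6382402   1.62450862 -1.1516475 ] -1.0102188289881189
tiltfix [-0.00680862  0.03364954  0.00029469]
```

View pics/e.png

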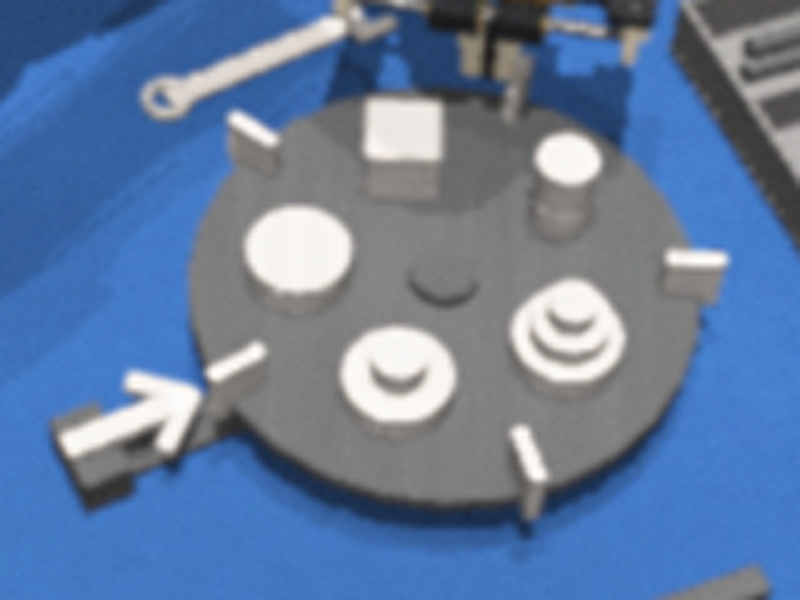

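Call:
play_rows([
  [-0.001,0.004,-0.07,0.0081,-0.0065,-0.002,0],
  [-0.001,0.004,-0.07,0.0077,-0.007,-0.002,0],
  [-0.001,0.004,-0.07,0.0072,-0.0076,-0.001,0],
  [-0.001,0.004,-0.07,0.0067,-0.008,-0.001,0],
  [-0.001,0.004,-0.07,0.0061,-0.0085,0,0],
  [-0.001,0.004,-0.07,0.0055,-0.0089,0,0],
  [-0.001,0.004,-0.07,0.0048,-0.0093,0,0],
  [0,0.004,-0.07,0.0042,-0.0096,0,0],
  [0,0,-0.07,0.0035,-0.0098,0,0],
  [0,0,-0.07,0.0028,-0.01,0,0],
])

```text
t: 9.1
eef_pos: [0.73, 0.0031, 0.06]
ee_rot: [-3.132, 0.006, -2.863]
force: [0.1, 2.0, -1.6]
width: 0.0004
```

```bash
python3 -c "
from w import *
where();fix();look('pics/f.png')"
```

```text
t 9.1 r 0.15147129546279725 phi 18.10705066883018 z 0.059974239359724485 yaw-180 15.93550270129137 [-3.13230091  0.00575452] [ 0.10453074  2.03278328 -1.55962795] -1.5743334718689843
tiltfix [7.35472711e-03 8.08443459e-03 2.67347821e-05]
```

View pics/f.png

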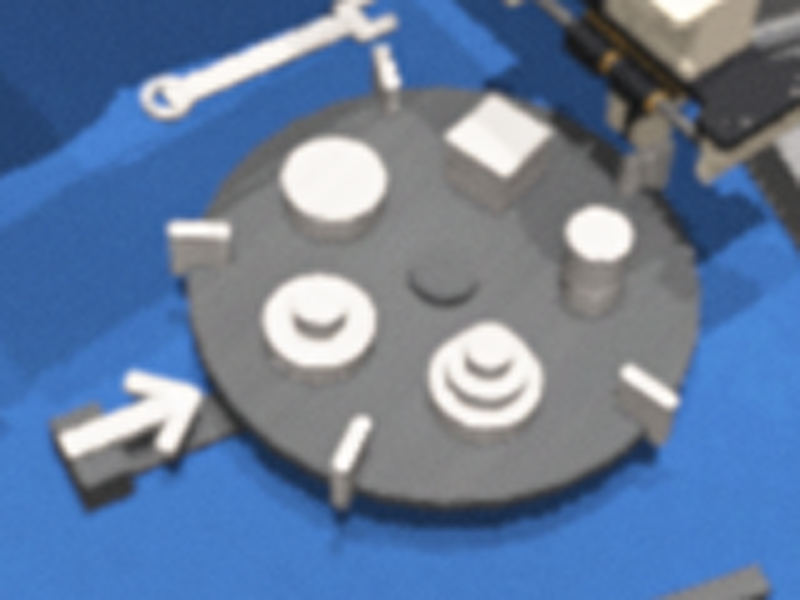

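Call:
play_rows([
  [0.001,0.001,-0.065,0.0025,-0.0101,-0.004,0],
  [0.001,0.001,-0.065,0.0018,-0.0103,-0.004,0],
  [0.001,0.001,-0.065,0.0011,-0.0104,-0.003,0],
  [0.001,0.001,-0.065,0.0003,-0.0104,-0.002,0],
  [0.001,0.001,-0.065,-0.0004,-0.0104,-0.001,0],
  [0.001,0.001,-0.07,-0.0011,-0.0104,-0.001,0],
  [0,0,-0.07,-0.0018,-0.0103,-0.001,0],
  [0,0,-0.07,-0.0026,-0.0101,-0.001,0],
  [0,0,-0.07,-0.0033,-0.0099,-0.001,0],
  [0,0,-0.07,-0.004,-0.0097,-0.001,0],
])

```text
t: 10.4
eef_pos: [0.7305, -0.095, 0.0526]
ee_rot: [3.138, 0.021, 2.749]
force: [1.9, 1.6, -1.0]
width: 0.0009
```

```bash
python3 -c "
from w import *
where();fix();look('pics/g.png')"
```

```text
t 10.4 r 0.15326282759301002 phi -19.430941171926662 z 0.052603603608372976 yaw-180 337.5195461628302 [3.13845281 0.02061857] [ 1.93923015  1.61871694 -1.02200461] -2.1070328303528707
tiltfix [ 4.98273207e-03  2.02522844e-02 -3.23695767e-05]
```

View pics/g.png

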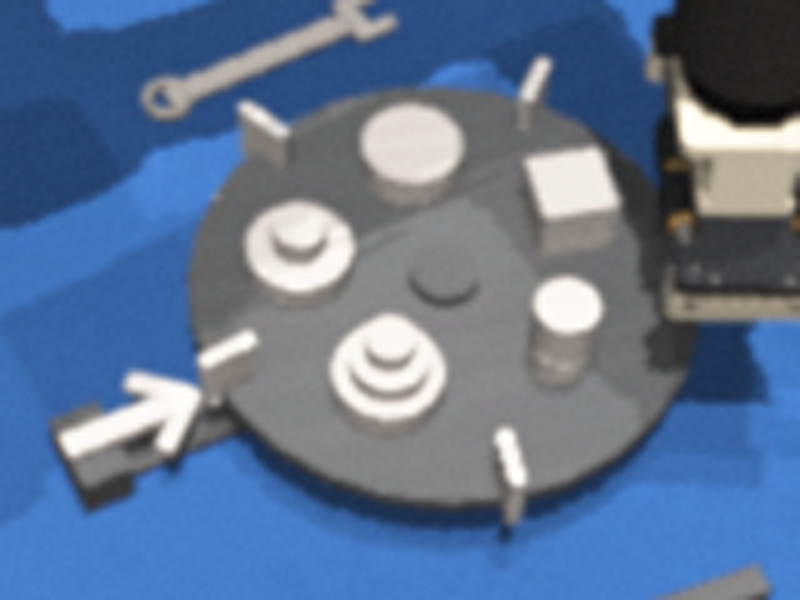

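```bash
cat >> w.py <<'E'
def ang(u,v,z):
    x=ray("side",(u+.5)/5-.5+210,(v+.5)/5-.5+170,z)[:2]-[.5855,-.0442];return np.degrees(np.arctan2(x[1],x[0])),np.hypot(*x)
E
python3 -c "
from w import *
print(ang(391,340,.101),[ang(*a,.079) for a in((265,119),(229,348),(506,442),(540,76))])"
```

```text
(np.float64(-134.91427279330975), np.float64(0.08649829296719076)) [(np.float64(116.43173529281782), np.float64(0.14336265982267052)), (np.float64(-171.66752529734643), np.float64(0.14190195610417375)), (np.float64(-99.51170053663732), np.float64(0.1328695733813983)), (np.float64(44.05560184481213), np.float64(0.14627982807652984))]
```

Call:
play_rows([
  [0.001,0.003,-0.06,-0.0044,-0.0095,0,0],
  [0.001,0.003,-0.065,-0.005,-0.0091,0,0],
  [0.001,0.003,-0.065,-0.0056,-0.0088,0,0],
  [0.001,0.003,-0.065,-0.0062,-0.0084,0,0],
  [0.001,0.003,-0.065,-0.0068,-0.0079,0,0],
  [0,0.003,-0.065,-0.0073,-0.0074,0,0],
  [0,0.002,-0.065,-0.0078,-0.0069,0,0],
])

```text
t: 11.32
eef_pos: [0.6914, -0.1507, 0.0579]
ee_rot: [3.138, 0.01, 2.306]
force: [1.9, 0.9, -1.2]
width: 0.0003
```

```bash
python3 -c "
from w import *
where();fix();look('pics/i.png')"
```

```text
t 11.325 r 0.150005289872969 phi -45.338029458413324 z 0.057878081749026006 yaw-180 312.1395321331886 [3.13757754 0.0097261 ] [ 1.90789043  0.90213797 -1.19073234] -2.472675692239673
tiltfix [ 4.51815025e-03  9.50284611e-03 -1.95257197e-05]
```

View pics/i.png

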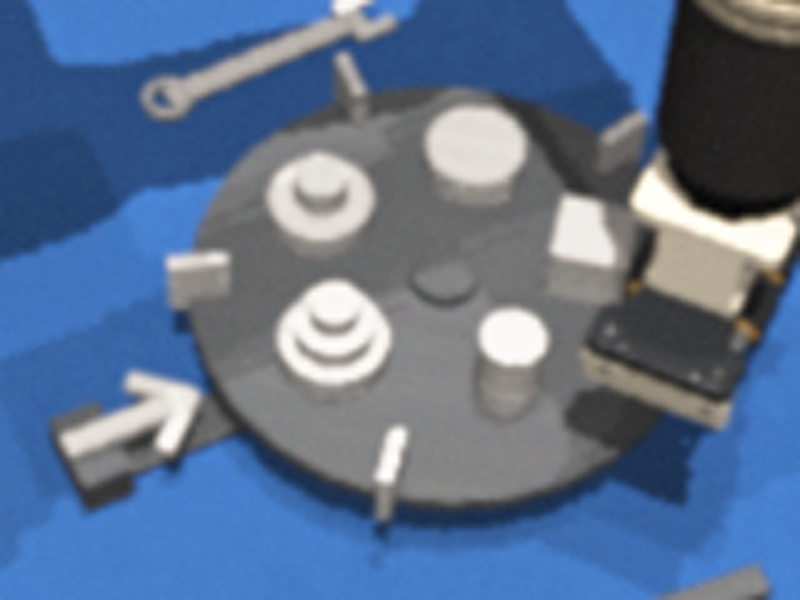

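```bash
python3 -c "
from w import *
print(ang(336,304,.101),[(ang(*a,.079),o) for a,o in(((352,80),144),((198,264),216),((396,442),288),((624,132),72))])"
```

```text
(np.float64(-160.61293927143277), np.float64(0.08504897640820731)) [((np.float64(91.43808137233863), np.float64(0.13901200040264347)), 144), ((np.float64(163.65419534322106), np.float64(0.14299463744542085)), 216), ((np.float64(-125.10183363281489), np.float64(0.13446606290803823)), 288), ((np.float64(17.975499125784456), np.float64(0.1404468176499953)), 72)]
```

Call:
play_rows([
  [0,0.002,-0.06,-0.0067,-0.0063,-0.003,0],
  [0,0.002,-0.06,-0.0071,-0.0058,-0.002,0],
  [0,0.002,-0.06,-0.0074,-0.0054,-0.002,0],
  [0,0,-0.03,-0.0033,-0.0022,0,0],
  [0,0,0,0,0,0,0],
])

```text
t: 12.0
eef_pos: [0.6697, -0.1693, 0.0556]
ee_rot: [3.136, 0.011, 2.104]
force: [-0.3, 0.1, -0.3]
width: 0.0003
```

```bash
python3 -c "
from w import *
where();fix();look('pics/j.png')"
```

```text
t 12.0 r 0.1507416543603194 phi -56.255056655703875 z 0.05558984314991869 yaw-180 300.54184477329125 [3.13611358 0.01105809] [-0.2595257   0.07394537 -0.29857389] -2.651929480242991
tiltfix [ 6.73958957e-03  1.03381927e-02 -3.02940165e-05]
```

View pics/j.png

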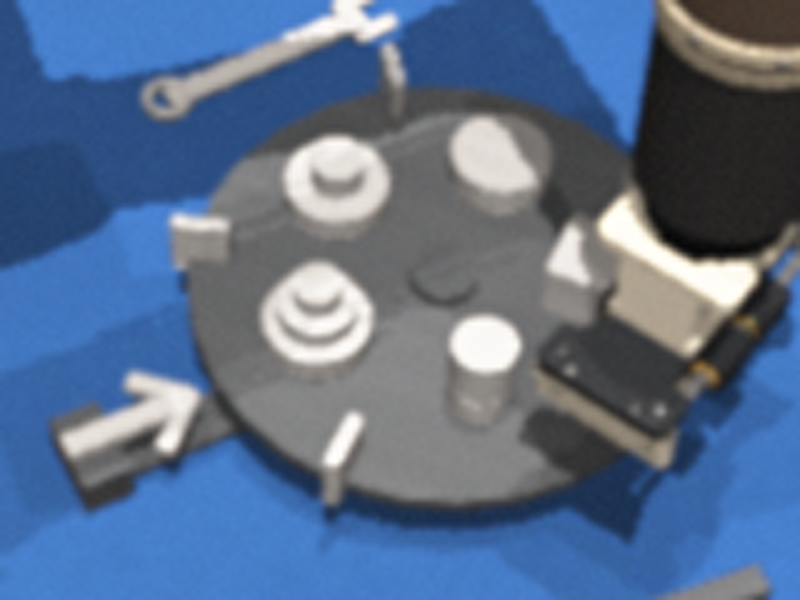

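```bash
python3 -c "
from w import *
print(ang(320,285,.101),[(ang(*a,.079)[0]-o) for a,o in(((393,68),144),((200,223),216),((346,434),288))])"
```

```text
(np.float64(-171.14996537227375), np.float64(0.08477732195485754)) [np.float64(-63.613698351587715), np.float64(-64.18405673598406), np.float64(-424.4093406164851)]
```

Call:
play_rows([
  [0,0,-0.02,-0.0034,-0.0021,-0.001,0],
  [0,0,-0.02,-0.0034,-0.0021,-0.001,0],
  [0,0,0,0,0,0,0],
])

```text
t: 12.42
eef_pos: [0.6638, -0.1734, 0.0541]
ee_rot: [3.135, 0.012, 2.064]
force: [1.5, 0.1, 0.6]
width: 0.0004
```

```bash
python3 -c "
from w import *
where();fix();look('pics/k.png')"
```

```text
t 12.425 r 0.1509472157959572 phi -58.98214174412329 z 0.054050101951252115 yaw-180 298.2559742880741 [3.13470618 0.01211365] [1.52463712 0.0977124  0.55497101] -2.6870874870028585
tiltfix [ 7.41006212e-03  1.18005343e-02 -4.17101564e-05]
```

View pics/k.png

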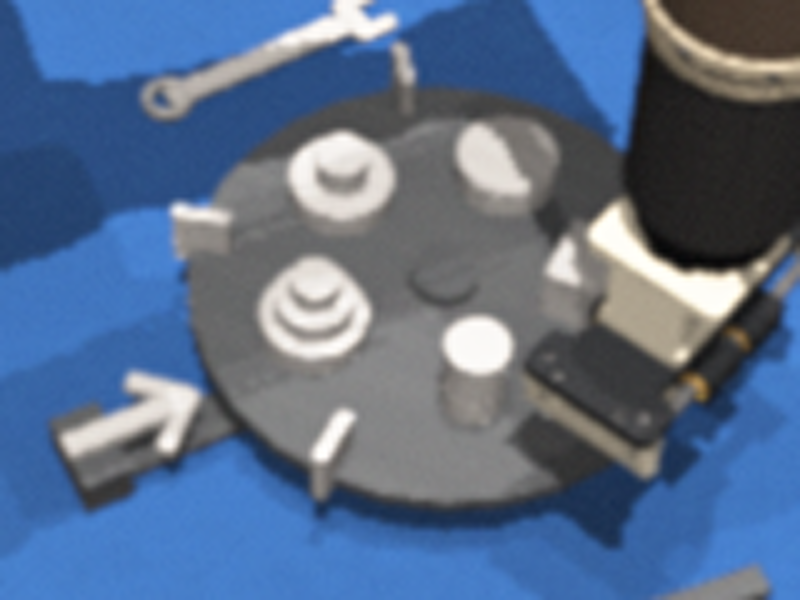

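```bash
python3 -c "
from w import *
print(ang(316,279,.101),[(ang(*a,.079)[0]-o)%360-360 for a,o in(((403,63),144),((202,215),216),((338,430),288))])"
```

```text
(np.float64(-174.3040473303307), np.float64(0.08476780055164534)) [np.float64(-66.36332909868258), np.float64(-66.56214761375264), np.float64(-66.4604521817472)]
```

Call:
play_rows([
  [0,0,0,0.005,0.003,0,0],
  [0,0,0,0.004,0.001,0,0],
  [0,0,0,0,0,0.02,0],
  [0,0,0,0,0,0.04,0],
  [0,0,0,0,0,0.05,0],
  [0,0,0,0.02,-0.03,0.04,0],
  [0,0,0.1,0.0,-0.05,0.02,0],
  [0,0,0.1,-0.02,-0.05,0,0],
  [0,0,0.1,-0.02,-0.05,0,0],
  [0,0,0.1,-0.02,-0.05,0,0],
  [0,0,0,0,0,0,0],
  [0,0,0,0,0,0,0],
])

```text
t: 13.98
eef_pos: [0.6311, -0.4043, 0.2265]
ee_rot: [-3.141, 0.009, 2.481]
force: [-0.1, -0.1, -0.9]
width: 0.0003
```

Run:
```python
from w import *
where();look('pics/l.png')
p,d=grab_frame("scene");cv2.imwrite("pics/lscene.png",p)
cv2.imwrite("pics/lz.png",cv2.resize(p[175:280,195:335],None,fx=5,fy=5,interpolation=cv2.INTER_CUBIC))
```

```text
t 13.975 r 0.3630901461188127 phi -82.8676759509815 z 0.22645862089299573 yaw-180 322.17254424568455 [-3.14120714  0.00936916] [-0.08072302 -0.12648754 -0.92680748] -1.9229637974698925
```

View pics/l.png

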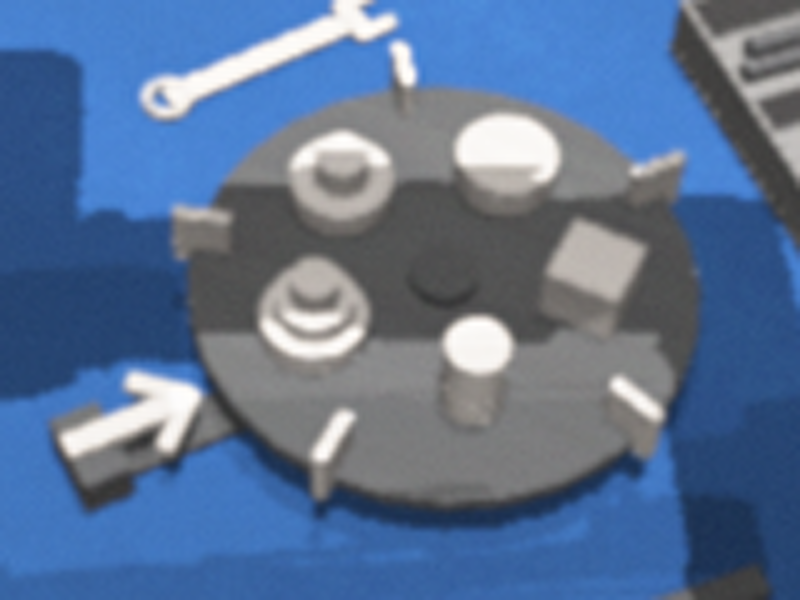

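View pics/lscene.png

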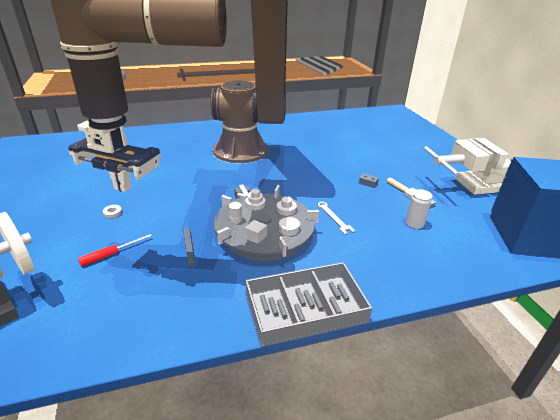

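View pics/lz.png

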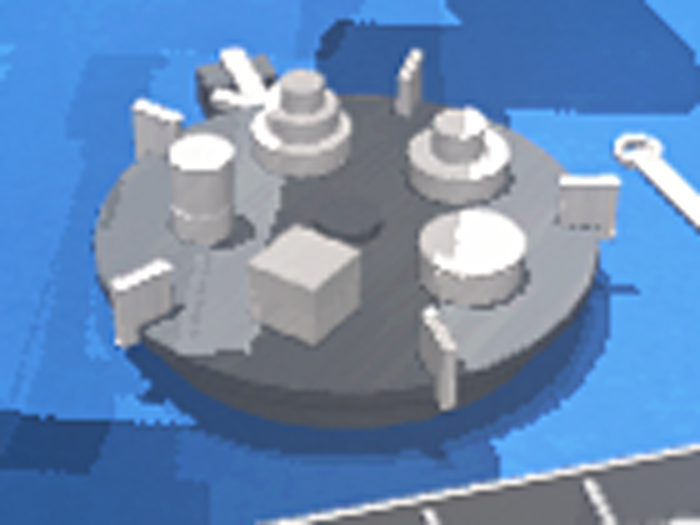

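Both views show the pulley behind the arrow and the arm drawn clear. I'll do a final cross-check with both cameras, including the arrow line.

Run:
```python
from w import *
S=lambda u,v,z:ray("side",(u+.5)/5-.5+210,(v+.5)/5-.5+170,z)[:2]
C=lambda u,v,z:ray("scene",(u+.5)/5-.5+195,(v+.5)/5-.5+175,z)[:2]
for n,f,T,P,A in(("side",S,[(402,62),(202,215),(338,430),(637,399),(659,168)],(316,278),[(202,390),(68,445)]),
          ("scene",C,[(411,66),(158,113),(143,278),(438,328),(589,182)],(303,82),[(257,103),(230,55)])):
    W=np.array([f(*t,.079) for t in T]);c=W.mean(0);p=f(*P,.101);b=[f(*a,.036) for a in A]
    for nm,dirr in(("tip-axis",c-b[0]),("tail-axis",c-b[1])):
        u=dirr/np.hypot(*dirr);r=p-c;print(n,nm,"c",c,"x",r@u,"y",u[0]*r[1]-u[1]*r[0])
```

```text
side tip-axis c [ 0.58565374 -0.04369127] x -0.08465900418196012 y -0.0003617008638205632
side tail-axis c [ 0.58565374 -0.04369127] x -0.08465954252532794 y -0.00019918834860587105
scene tip-axis c [ 0.58710664 -0.04393618] x -0.08507331528793396 y 0.00259738670438117
scene tail-axis c [ 0.58710664 -0.04393618] x -0.08509551495017027 y 0.0017229994595655941
```

Measured off the arrow line: −0.3 mm in the side view and about +2 mm in the scene view, against a 12 mm limit. Handing in.

```bash
python3 -c "
from station import *
print(job_done())"
```

```text
the job is handed in; nothing more can be done
None
```

I turned the turntable about 123° clockwise by pushing one tab with the closed fingers. I slowed for the last few degrees, backed off the tab and drew the arm clear, then handed the job in at about 14 s.

- **Alignment:** the pulley measures −0.3 mm sideways of the arrow line in the side camera and about +2 mm in the scene camera (limit 12 mm). It sits 85 mm out on the arrow's side of the axis.
- **Parts and bench:** in both pictures all five parts stand on the plate. I saw nothing else on the bench moved, but I checked that by eye only. Contact readings stayed around 3 N while pushing.
- **At rest:** the turntable's speed was not measured directly. The tabs and pulley were in the same place in the pictures before and after I backed off.
- **Missed first pass:** the first push went just over the tabs without moving the table. The depth images put the real fingertips about 20 mm above where the pose reading implied. I repeated the push about 20 mm lower.

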